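# Open the sample chamber of the bench reader

## Task

Open the sample chamber of the white bench reader: press its release tab down until the spring-loaded lid pops up, then push the lid up and over with your fingertips until it rests fully open by itself. Only press and push: do not grip or lift anything, and leave the resin disc inside the chamber and the tools, jars and other things around the reader where they are.

Things in the scene. Friction and masses are not known exactly. Their poses are not given: they have to be found in the camera images.
- reader: White instrument fixed to the table, 240 mm long by 160 mm wide. Origin on the table surface, in the middle of its width; x runs from its front (release tab, x = -130 mm) to its rear (x = +110 mm), z up. Front deck (x -130 to -56 mm) is 40 mm high; the rest is 70 mm high and holds a square chamber, 90 mm wide, under the lid.
- tab (a joint): Release tab at the front of the reader, a black rocking paddle 40 mm wide and 48 mm long that reaches forward over the front deck. Angle in rad: 0 at rest, up to 0.30 pressed down; it springs back. Its pivot lies across the reader at x = -62 mm, z = 50 mm in the reader's frame. The lid's catch comes free at about 0.17 rad, when the press point has gone down about 7 mm; full travel is about 12 mm. It takes about 2 N to start moving and 5 to 6 N to hold fully down.
- tab_press (a point): Where to press the tab: on top of the paddle, in the middle of its width, 42 mm ahead of its pivot; at rest 64 mm above the table, at x = -104 mm in the reader's frame. An upright catch stands 30 mm behind this point, up to 79 mm above the table.
- lid (a joint): Grey lid, a plate 110 by 110 mm and 10 mm thick, hinged along its rear edge; the hinge axis lies across the reader. Angle in rad: 0 shut (flat, latched), about 0.5 where the spring lifts it after release (it takes under 1 s and stays there), 1.92 fully open at its stop. It weighs about 90 g, turns freely and above 0.5 only gravity acts on it: let go below about 1.57 (upright) it drops back to 0.5, past that it falls open by itself and stays.
- lid_hinge (a point): Middle of the lid's hinge axis, at x = +55 mm, z = 75 mm in the reader's frame.
- lid_centre (a point): Centre of the lid plate (half-way through its thickness). Its axes turn with the lid: x from the free edge to the hinge, z out of the lid's outer face.
- lid_edge (a point): Middle of the lid's free (front) edge, half-way through its thickness, 110 mm from the hinge. A 9 mm steel tongue, 24 mm wide, sticks out beyond it.
- sample: Amber resin disc, 25 mm across, 18 mm high, loose in a low ring seat inside the chamber; not visible until the lid is up. Origin at the centre of its underside. To be left alone.
- sample_seat (a point): Centre of the ring seat in the chamber, on its floor, 40 mm above the table.
- mount_b: Another amber resin disc, 25 mm across, 18 mm high, standing on the table by the reader; origin under its centre. To be left alone.
- weight: Steel paper weight with a knob, 48 mm across, 54 mm high; origin under its centre. To be left alone.
- solvent: Amber bottle, 50 mm across, 115 mm high; origin under its centre. To be left alone.
- jar: Glass jar with a white cap, 52 mm across, 60 mm high; origin under its centre. To be left alone.
- tape: Cardboard ring lying flat behind the reader, 72 mm across, 20 mm high; origin under its centre. To be left alone.
- spatula: Spatula lying flat beside the reader, 170 mm long along its x. To be left alone.
- brush: Brush lying flat beside the reader, 180 mm long along its x. To be left alone.

How it is judged:
On the way, in this order (a step that is already met when the one before it is completed fails the run):
1. the tab has been pressed and the lid has sprung up, not yet pushed open (value of joint lid between 0.3 and 0.9 rad), for 0.2 s.
2. the lid is pushed fully open (value of joint lid above 1.75 rad), for 0.2 s.
At the end, for the whole second after the job is handed in: The lid rests fully open (beyond 1.75 rad of 1.92), the tab has sprung back (below 0.06 rad), the resin disc still stands in its seat (within 8 mm, upright) (value of joint lid above 1.75 rad and value of joint tab below 0.06 rad and horizontal distance between sample and sample_seat below 0.008 m and angle between sample's own z axis and vertical below 0.2 rad); the robot touches nothing.
It fails at once if the lid is gripped (the grasp point is inside the lid plate) (z of the grasp point in the frame of lid_centre between -0.004 and 0.004 m and x of the grasp point in the frame of lid_centre between -0.055 and 0.055 m and y of the grasp point in the frame of lid_centre between -0.055 and 0.055 m).
It fails at once if the resin disc in the chamber is lifted or moved by over 10 mm (distance of sample from where it was at the start of the episode above 0.01 m).
It fails at once if a thing beside the reader is lifted, knocked over or moved by over 20 mm (distance of any of mount_b, weight, solvent, jar, tape, spatula, brush from where it was at the start of the episode above 0.02 m or angle between any of solvent, jar, weight, mount_b's own z axis and vertical above 0.5 rad).
It also fails if it takes over 45 s, if anything falls off the work surface, if the arm or the gripper's body presses on something with over 40 N, if the wrist force passes 120 N, or if a joint passes its speed limit or range.

## Robot

A 6-joint arm with a two-finger parallel gripper is mounted at the origin on the work surface. World frame = base frame: x ahead of the robot, y to its left, z up, the work surface at z = 0. Lengths are in m, angles in rad, forces in N, time in s.
With the tool pointing down it reaches from about 0.35 to 0.85 m from the base axis. Payload 8.1 kg.
Tool frame: the origin (TCP) lies between the finger pads; the fingertips stand nose_length ahead of it and the grasp point (between the pads) lies 2 mm behind it (nose_length is the distance from the TCP to the fingertips, in m); z points along the fingers, x is the direction in which the jaws open and shut, and the axes are right-handed (so a half turn about z gives the same grasp; the last joint's range is limited). The gripper opens to 93 mm and grips with 3 to 60 N. Pads are 15 mm wide; open, the fingers measure 128 mm over their backs; the gripper's body (75 mm by 188 mm) begins 65 mm behind the grasp point.
Start: joints at [1.249, 0.13, 1.488, -0, 1.523, -0.085], TCP at [0.141, 0.583, 0.236] pointing down, gripper open.
Joint ranges: [-2.96, 2.96], [-0.89, 2.26], [0.02, 2.5], [-1.34, 4.48], [0, 2.73], [-2.66, 2.66]. Speed limits (rad/s): [2.39, 2.39, 2.79, 3.14, 3.14, 3.14].

## Interface

Orientations are given as a rotation vector (axis times angle).
In Python, from plant import * gives the robot as it stands.
- The arm moves only by the tool carry_out, never from a script. Its argument "steps" is a list of rows, each an object with "xyz": the shift along the world's x, y, z in cm, a list of three; "rot": the turn, a rotation vector about the world's x, y, z in degrees, a list of three. In form: [{"xyz": [tx, ty, tz], "rot": [rx, ry, rz]}, ...]. A call has 1 to 10 rows; each row is the pose to reach, as a shift and turn from the pose commanded when the call began; what a row does not reach only later rows make up. A row lasts 1/10 s, in which the tool goes at most 50 mm and 8.59 degrees, less where a joint would pass 70% of its speed; a pose out of reach is approached as far as the arm can. A call with a gripper value outside its range is refused whole. "grip" is the opening, from 0 (shut) to 1 (fully open), set as the call begins (left out, the last holds). The fingers move at their own pace and stop on an object; "force" is the grip in N (left out, the last holds). Time passes only in rows, so rows that repeat a pose let the fingers close. It gives the time, the measured TCP pose, the force and the opening at its end, in the units of the state.
- read_state(): the state, without advancing time (a new reading comes with each control period).
- read_camera(name): name is "side" or "top"; returns the picture (480x640x3 uint8, red, green, blue); there is no depth.
- calibration(name): a dict with "fov_y" (degrees; the focal length in pixels is half the picture's height over the tangent of half this angle, whatever the lens; pixels are square), "cx", "cy" (the principal point, pixels), "xyz" and "attitude" of the camera in the world. Camera axes: x right, y down, z forward; pixel columns grow to the right and rows downward; lengths in m; the calibration is good to about 2 mm. A picture is of the moment at which its call begins. calibration takes no time and is no camera call.
- close_job(): hands the job in, once; it reports no verdict.
The state is a dict: "t": time; "q": joint angles; "dq": joint speeds; "joint_torque": joint torques, N m; "tool_pos": TCP position; "orientation": TCP orientation; "force": force on the tool from outside, world axes, zero at the start; "wrist_torque": the same for the moment, N m; "opening": finger opening in m.
Only numpy, scipy, OpenCV 4.12 (cv2) and the standard library are available. Lean on these libraries where they do the work, as an engineer would, in place of code of your own. Each camera call takes 0.05 s, during which the arm holds its last target.

## Working session

There is one attempt and no reset: what is moved stays moved. The work goes in short steps, Python scripts to look and compute and a tool call to move; the robot and the scene stay as the last step left them, time stands still between calls to the robot, and variables do not carry over. Pictures are saved under pics/ and viewed, and the job is handed in when it is done.

Besides the shell and the picture viewer there is one more tool, called after "Emit:" as a command line: name --argument value ..., lists and objects as JSON in quotes. carry_out: Moves the arm, as the interface text tells. Its arguments: {"type":"object","properties":{"steps":{"type":"array","items":{"type":"object","properties":{"xyz":{"type":"array","items":{"type":"number"}},"rot":{"type":"array","items":{"type":"number"}}}}},"grip":{"type":"number"},"force":{"type":"number"}},"required":["steps"]}

```bash
mkdir -p pics; ls; python3 - <<'E'
from plant import *
import cv2
s=read_state()
for k in s: print(k,s[k])
for n in("side","top"):
    print(n,calibration(n))
    cv2.imwrite(f"pics/{n}0.png",read_camera(n)[:,:,::-1])
try: print(nose_length)
except Exception as e: print(e)
E
```

```text
pics
t 0.0
q [ 1.24858239e+00  1.31117539e-01  1.48928939e+00 -1.24974277e-05
  1.52299502e+00 -8.54161458e-02]
dq [-2.50404420e-04  4.03045731e-04  1.01984077e-03 -7.42659175e-04
  9.17272985e-04  9.93205413e-05]
joint_torque [ 1.21247373e-03 -5.59866464e+01 -4.91753483e+01  7.68714678e-02
  3.60128295e-02 -1.45517984e-04]
tool_pos [0.14057482 0.58274361 0.23460793]
orientation [ 2.46750098e+00  1.94286596e+00 -2.36325569e-03]
force [ 0.56581289 -0.27104715 -0.59626356]
wrist_torque [-0.01393892  0.01795284 -0.0320211 ]
opening 0.09328845746122703
side {'fov_y': 44.16932820017986, 'cx': 319.41330259169285, 'cy': 246.5876455505008, 'xyz': array([ 0.32396371, -0.66028987,  0.88050839]), 'attitude': array([-2.34273934,  0.48109222, -0.17412927])}
top {'fov_y': 50.02321334432943, 'cx': 315.11427431753515, 'cy': 231.21541554314936, 'xyz': array([0.42062045, 0.03365329, 0.96483676]), 'attitude': array([-2.11693306,  2.10539637, -0.15550049])}
0.017
```

View pics/side0.png

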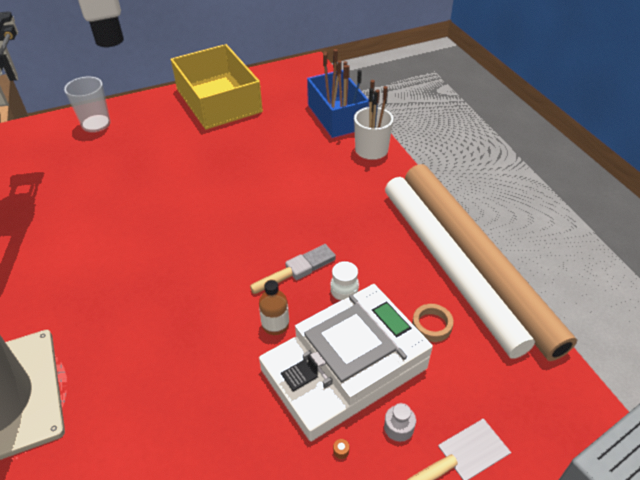

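View pics/top0.png

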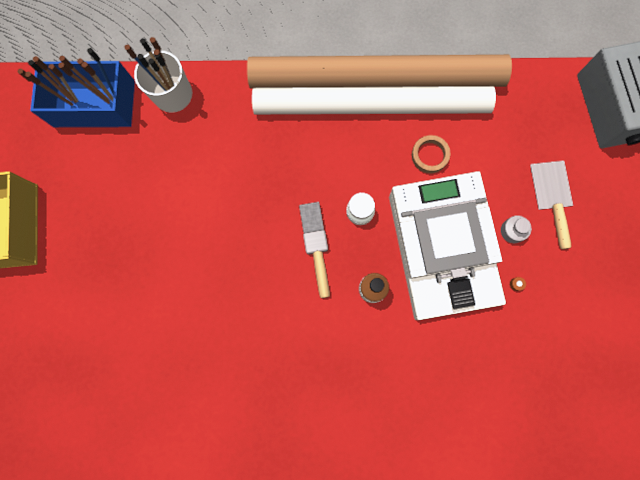

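The reader sits at lower right of the side view (about 345,360) and at about (450,245) in the top view, with its tab towards the robot. I'll zoom in for its corners.

```bash
python3 - <<'E'
import cv2
a=cv2.imread("pics/top0.png")[165:325,385:510]; cv2.imwrite("pics/topz.png",cv2.resize(a,None,fx=4.6,fy=3.7*1,interpolation=cv2.INTER_CUBIC) if 0 else cv2.resize(a,None,fx=3.75,fy=3.75,interpolation=cv2.INTER_CUBIC))
a=cv2.imread("pics/side0.png")[280:440,250:440]; cv2.imwrite("pics/sidez.png",cv2.resize(a,None,fx=3.75,fy=3.75,interpolation=cv2.INTER_CUBIC))
E
```

```text
(no output)
```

View pics/topz.png

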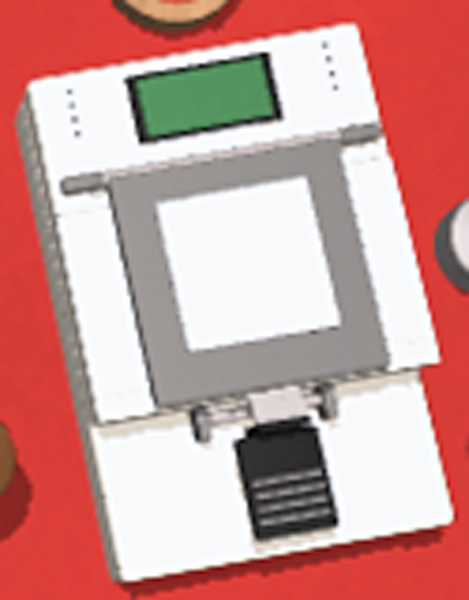

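View pics/sidez.png

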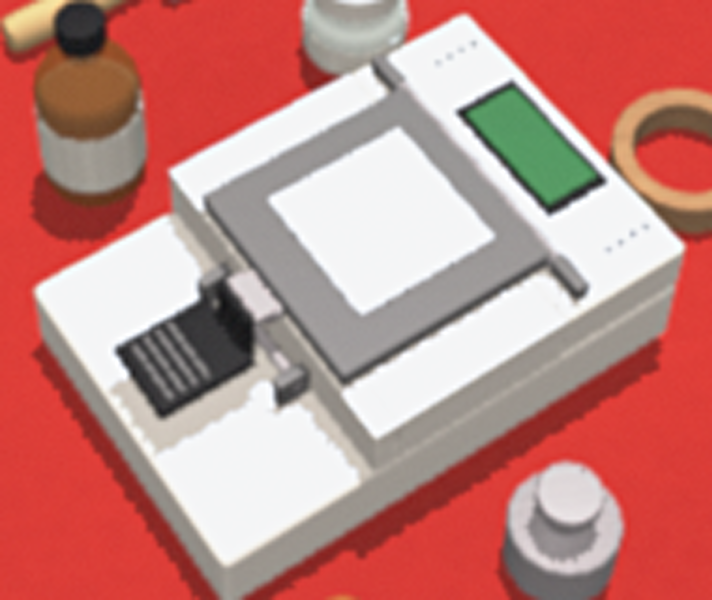

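```bash
cat > h.py <<'E'
import numpy as np, cv2
from scipy.spatial.transform import Rotation as R
from scipy.optimize import least_squares
from plant import *
C={n:calibration(n) for n in("side","top")}
def proj(n,P):
    c=C[n]; p=R.from_rotvec(c["attitude"]).inv().apply(np.atleast_2d(P)-c["xyz"])
    f=240/np.tan(np.radians(c["fov_y"]/2))
    return np.c_[c["cx"]+f*p[:,0]/p[:,2], c["cy"]+f*p[:,1]/p[:,2]]
def r2w(P,v):
    return R.from_euler("z",v[2]).apply(np.atleast_2d(P))+np.r_[v[0],v[1],v[3] if len(v)>3 else 0]
E
python3 - <<'E'
from h import *
o={"top":(385,165),"side":(250,280)}
obs={"top":[((28,82),(110,80,70)),((358,25),(110,-80,70)),((120,580),(-130,80,40)),((452,523),(-130,-80,40)),((438,365),(-56,-80,70)),((160,406),(-55,55,80)),((388,366),(-55,-55,80))],
"side":[((35,292),(-130,80,40)),((228,570),(-130,-80,40)),((170,178),(-56,80,70)),((468,14),(110,80,70)),((683,243),(110,-80,70)),((375,440),(-56,-80,70)),((345,380),(-55,-55,80)),((207,198),(-55,55,80))]}
def res(v,ns=("top","side")):
    return np.concatenate([(proj(n,r2w(np.array([b for a,b in obs[n]])/1000,v))-(np.array([a for a,b in obs[n]])/3.75+o[n])).ravel() for n in ns])
for ns in (("top",),("side",),("top","side")):
  for x0 in ([.5,-.2,.1],[.5,-.2,.1,0]):
    s=least_squares(res,x0,args=(ns,)); print(ns,s.x.round(4),np.sqrt(np.mean(s.fun**2)).round(2))
print(s.fun.reshape(-1,2).round(1))
v=s.x; v3=least_squares(res,[.5,-.2,.1]).x
np.save("v.npy",v3)
for nm,p in dict(press=(-104,0,64),hinge=(55,0,75)).items():print(nm,r2w(np.array(p)/1000,v3).round(4))
print(calibration("top").keys())
E
```

```text
('top',) [ 0.5725 -0.1706  0.1753] 0.74
('top',) [ 0.574  -0.1732  0.1753 -0.0109] 0.47
('side',) [ 0.5741 -0.1715  0.1888] 0.93
('side',) [ 0.577  -0.1651  0.1886 -0.0113] 0.69
('top', 'side') [ 0.5735 -0.1711  0.1822] 1.01
('top', 'side') [ 0.5739 -0.1708  0.1819 -0.0024] 0.93
[[-0.6 -0.9]
 [-0.7 -1.4]
 [ 0.1  0.2]
 [ 0.8 -0.5]
 [ 0.1 -1.5]
 [-1.5  0.1]
 [ 0.8 -0.5]
 [-1.3 -0.6]
 [-0.9  0.4]
 [-0.3 -1.1]
 [-0.5  0.1]
 [ 1.5  1.9]
 [ 0.3  0.6]
 [-0.4  0.8]
 [-1.9  0.1]]
press [[ 0.4712 -0.19    0.064 ]]
hinge [[ 0.6276 -0.1612  0.075 ]]
dict_keys(['fov_y', 'cx', 'cy', 'xyz', 'attitude'])
```

Emit:
carry_out --steps '[{"xyz": [26, -28, 0], "rot": [0, 0, -78]}, {"xyz": [26, -28, 0], "rot": [0, 0, -78]}, {"xyz": [26, -28, 0], "rot": [0, 0, -78]}, {"xyz": [26, -28, 0], "rot": [0, 0, -78]}, {"xyz": [26, -28, 0], "rot": [0, 0, -78]}, {"xyz": [26, -28, 0], "rot": [0, 0, -78]}, {"xyz": [26, -28, 0], "rot": [0, 0, -78]}, {"xyz": [26, -28, 0], "rot": [0, 0, -78]}, {"xyz": [26, -28, 0], "rot": [0, 0, -78]}, {"xyz": [26, -28, 0], "rot": [0, 0, -78]}]' --grip 0

```text
t: 1.1
tool_pos: [0.4012, 0.3022, 0.2352]
orientation: [3.141, -0.051, -0.001]
force: [0.2, 0.0, 0.2]
opening: 0.0177
```

```bash
python3 - <<'E'
from h import *
# other things: intersect top-view pixel rays with guessed height planes
c=C["top"]; f=240/np.tan(np.radians(c["fov_y"]/2)); v=np.load("v.npy")
for n,(u,w),z in [("solvent",(376,285),.115),("jar",(361,208),.06),("weight",(520,228),.054),("tape",(431,153),.02),("mountb",(518,284),.018)]:
    d=R.from_rotvec(c["attitude"]).apply([(u-c["cx"])/f,(w-c["cy"])/f,1]); p=c["xyz"]+d*(z-c["xyz"][2])/d[2]
    print(n,p.round(3),"in reader",(R.from_euler("z",-v[2]).apply(p-np.r_[v[0],v[1],0])*1000).round(0))
s=read_state();print(s["q"].round(3))
E
```

```text
solvent [ 0.486 -0.038  0.115] in reader [-61. 147. 115.]
jar [ 0.629 -0.017  0.06 ] in reader [ 82. 142.  60.]
weight [ 0.594 -0.299  0.054] in reader [  -3. -130.   54.]
tape [ 0.746 -0.153  0.02 ] in reader [172. -14.  20.]
mountb [ 0.497 -0.302  0.018] in reader [ -99. -115.   18.]
[ 0.543 -0.135  1.754  0.     1.524  0.576]
```

Emit:
carry_out --steps '[{"xyz": [7, -49, -7], "rot": [0, 0, -78]}, {"xyz": [7, -49, -7], "rot": [0, 0, -78]}, {"xyz": [7, -49, -7], "rot": [0, 0, -78]}, {"xyz": [7, -49, -7], "rot": [0, 0, -78]}, {"xyz": [7, -49, -7], "rot": [0, 0, -78]}, {"xyz": [7, -49, -7], "rot": [0, 0, -78]}, {"xyz": [7, -49, -7], "rot": [0, 0, -78]}, {"xyz": [7, -49, -7], "rot": [0, 0, -78]}, {"xyz": [7, -49, -7], "rot": [0, 0, -78]}, {"xyz": [7, -49, -7], "rot": [0, 0, -78]}]'

```text
t: 2.1
tool_pos: [0.4708, -0.1879, 0.1653]
orientation: [-2.414, 2.01, -0.0]
force: [1.1, 0.6, 0.5]
opening: 0.0008
```

```bash
python3 - <<'E'
from h import *
s=read_state()
for k in("t","q","tool_pos","orientation","force","opening"):print(k,s[k])
E
```

```text
t 2.1
q [-4.81122445e-01 -7.85160988e-02  1.83046144e+00  3.08963757e-04
  1.38948321e+00  9.07195818e-01]
tool_pos [ 0.47084397 -0.18791826  0.16531334]
orientation [-2.41429178e+00  2.00965554e+00 -1.50988706e-04]
force [1.07455661 0.56104217 0.47427466]
opening 0.0008191648294012423
```

Emit:
carry_out --steps '[{"xyz": [0, 0, -4], "rot": [0, 0, 0]}, {"xyz": [0, 0, -7], "rot": [0, 0, 0]}, {"xyz": [0, 0, -7], "rot": [0, 0, 0]}, {"xyz": [0, 0, -7], "rot": [0, 0, 0]}]'

```text
t: 2.5
tool_pos: [0.4705, -0.1858, 0.0956]
orientation: [2.417, -2.006, -0.003]
force: [0.5, -0.4, 0.3]
opening: 0.0011
```

```bash
python3 - <<'E'
from h import *
for n,(x,y) in dict(side=(250,280),top=(370,160)).items():
    a=read_camera(n)[:,:,::-1][y:y+160,x:x+190]; cv2.imwrite(f"pics/{n}1.png",cv2.resize(a,None,fx=3.75,fy=3.75,interpolation=cv2.INTER_CUBIC))
print(read_state()["tool_pos"],read_state()["force"])
E
```

```text
[ 0.47213665 -0.18663043  0.09773801] [ 0.25769851 -0.27248967  0.40008987]
```

View pics/side1.png

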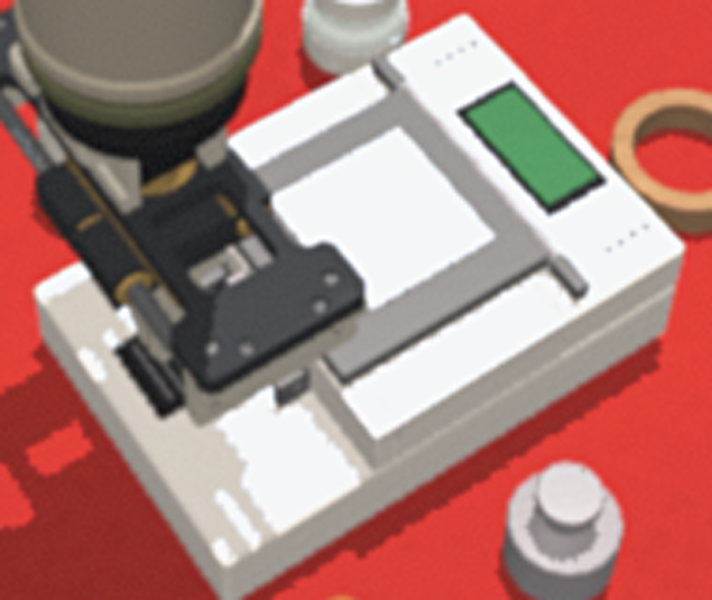

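View pics/top1.png

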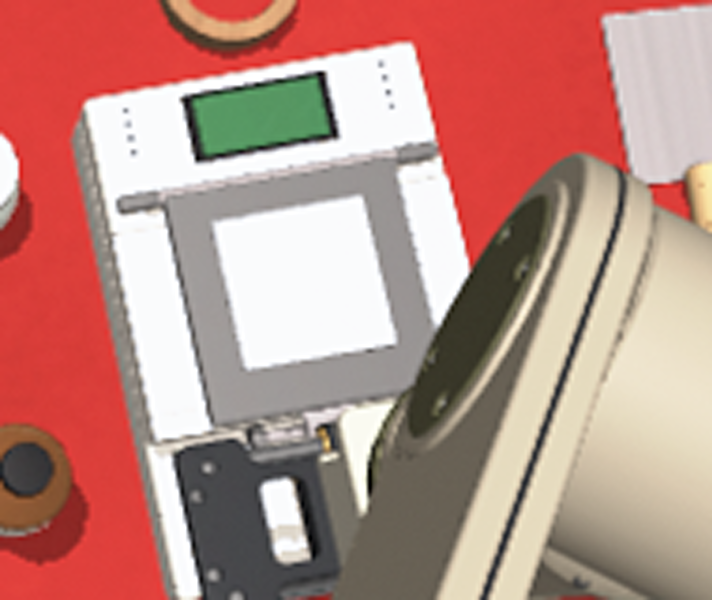

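Emit:
carry_out --steps '[{"xyz": [0, -0.3, -0.8], "rot": [0, 0, 0]}, {"xyz": [0, -0.3, -1.4], "rot": [0, 0, 0]}, {"xyz": [0, -0.3, -1.8], "rot": [0, 0, 0]}, {"xyz": [0, -0.3, -2.1], "rot": [0, 0, 0]}, {"xyz": [0, -0.3, -2.4], "rot": [0, 0, 0]}, {"xyz": [0, -0.3, -2.4], "rot": [0, 0, 0]}, {"xyz": [0, -0.3, -2.4], "rot": [0, 0, 0]}]'

```text
t: 3.3
tool_pos: [0.4698, -0.1902, 0.0716]
orientation: [2.413, -2.009, -0.002]
force: [-6.7, -2.2, 6.7]
opening: 0.0008
```

```bash
python3 - <<'E'
from h import *
for n,(x,y) in dict(side=(250,280),top=(370,160)).items():
    a=read_camera(n)[:,:,::-1][y:y+160,x:x+190]; cv2.imwrite(f"pics/{n}2.png",cv2.resize(a,None,fx=3.75,fy=3.75,interpolation=cv2.INTER_CUBIC))
print(read_state()["tool_pos"],read_state()["force"])
E
```

```text
[ 0.46975119 -0.19020431  0.07163696] [-6.75270439 -2.62728938  5.74836111]
```

View pics/side2.png

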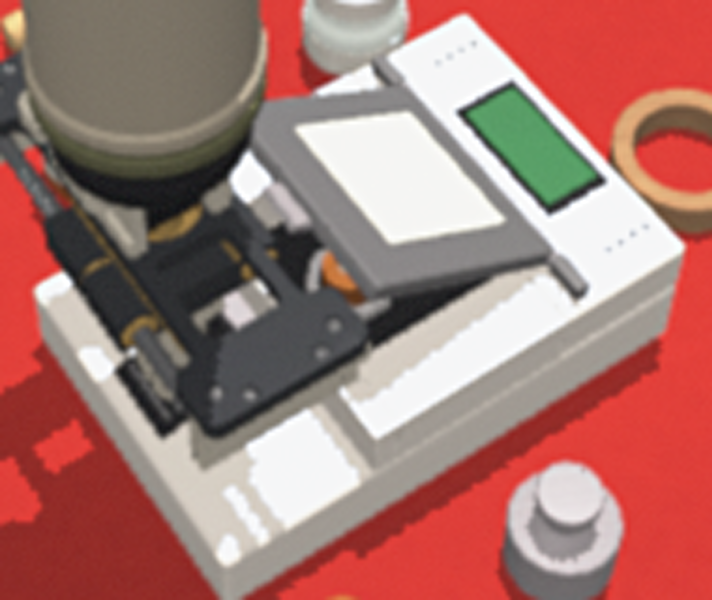

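The side view shows the lid sprung up (free edge from about (255,130) to (380,290)) with the amber disc visible inside. Next I back off and tilt the tool forward.

Emit:
carry_out --steps '[{"xyz": [-0.6, -0.1, 0.6], "rot": [0, 0, 0]}, {"xyz": [-1.5, -0.3, 2.5], "rot": [0, 0, 0]}, {"xyz": [-1.5, -0.3, 7], "rot": [0, 0, 0]}, {"xyz": [-1.5, -0.3, 7], "rot": [1.4, -7.9, 0]}, {"xyz": [-1.5, -0.3, 7], "rot": [2.8, -15.8, 0]}, {"xyz": [-1.5, -0.3, 7], "rot": [4, -22, 0]}]'

```text
t: 4.0
tool_pos: [0.4562, -0.193, 0.1428]
orientation: [-2.165, 1.801, -0.367]
force: [-0.6, 0.6, -0.7]
opening: 0.0008
```

```bash
cat > st.py <<'E'
from h import *
import sys
k=sys.argv[1]
if len(sys.argv)>2:
  for n,(x,y) in dict(side=(230,260),top=(370,160)).items():
    a=read_camera(n)[:,:,::-1][y:y+180,x:x+213]; cv2.imwrite(f"pics/{n}{k}.png",cv2.resize(a,None,fx=3.3,fy=3.3,interpolation=cv2.INTER_CUBIC))
s=read_state(); v=np.load("v.npy"); Ri=R.from_euler("z",-v[2]); T=R.from_rotvec(s["orientation"]).as_matrix()
loc=lambda p:(Ri.apply(p-np.r_[v[0],v[1],0])*1000).round(1)
print("t",s["t"],"tcp",s["tool_pos"].round(4),"reader tcp",loc(s["tool_pos"]),"tip",loc(s["tool_pos"]+.017*T[:,2]),"zdir",Ri.apply(T[:,2]).round(3),"xdir",Ri.apply(T[:,0]).round(3))
print("q",s["q"].round(2),"F reader",Ri.apply(s["force"]).round(1))
E
python3 st.py 3 1
```

```text
t 4.1 tcp [ 0.4532 -0.1922  0.1396] reader tcp [-122.1    1.   139.6] tip [-115.7    1.   123.9] zdir [ 0.381  0.    -0.925] xdir [-0.003 -1.    -0.001]
q [-0.73 -0.4   2.2   0.34  1.12  0.54] F reader [-1.6  0.5 -1. ]
```

View pics/side3.png

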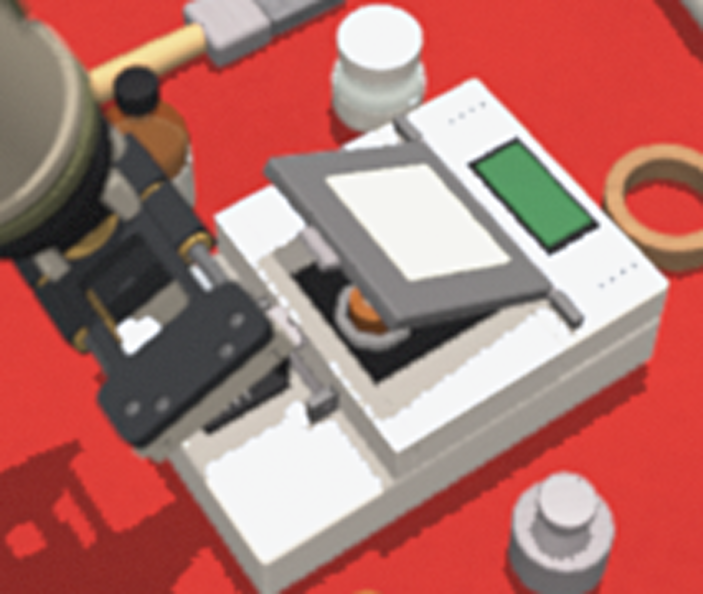

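The lid stands at about 0.5 rad, with its front edge from (270,165) to (400,320). The disc is upright in its seat at (370,310) and the tab is free. Next I continue the tilt and go under the edge.

Emit:
carry_out --steps '[{"xyz": [1.2, 0.2, -0.5], "rot": [1.3, -7.3, 0]}, {"xyz": [2.4, 0.4, -1.5], "rot": [2.7, -14.7, 0]}, {"xyz": [3.4, 0.6, -2.8], "rot": [4, -22, 0]}, {"xyz": [3.4, 0.6, -2.8], "rot": [4, -22, 0]}]'

```text
t: 4.5
tool_pos: [0.4879, -0.1844, 0.1096]
orientation: [-1.891, 1.58, -0.642]
force: [-0.0, 1.0, 0.0]
opening: 0.0005
```

```bash
python3 st.py 4 1
```

```text
t 4.6 tcp [ 0.489  -0.1865  0.1129] reader tcp [-85.9   0.2 112.9] tip [-74.    0.2 100.7] zdir [ 0.7    0.001 -0.715] xdir [-0.002 -1.    -0.002]
q [-0.92 -0.41  2.41  0.88  0.95  0.  ] F reader [-0.2 -0.4  0.4]
```

View pics/side4.png

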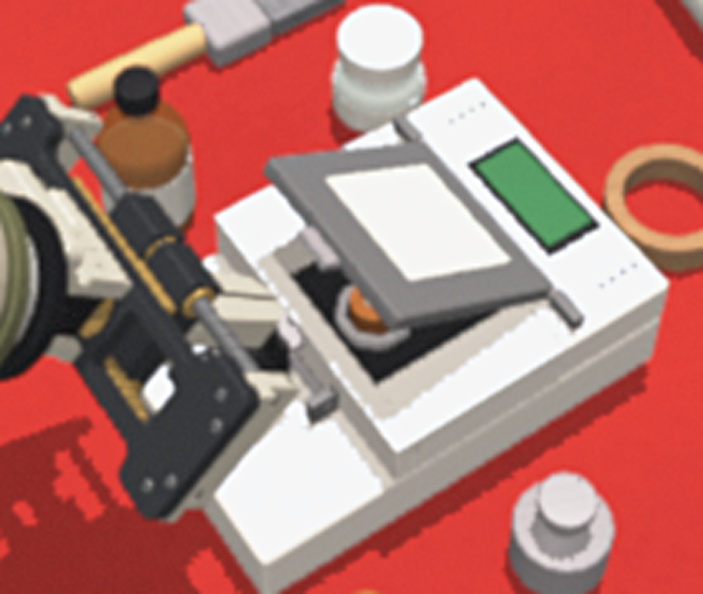

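View pics/top4.png

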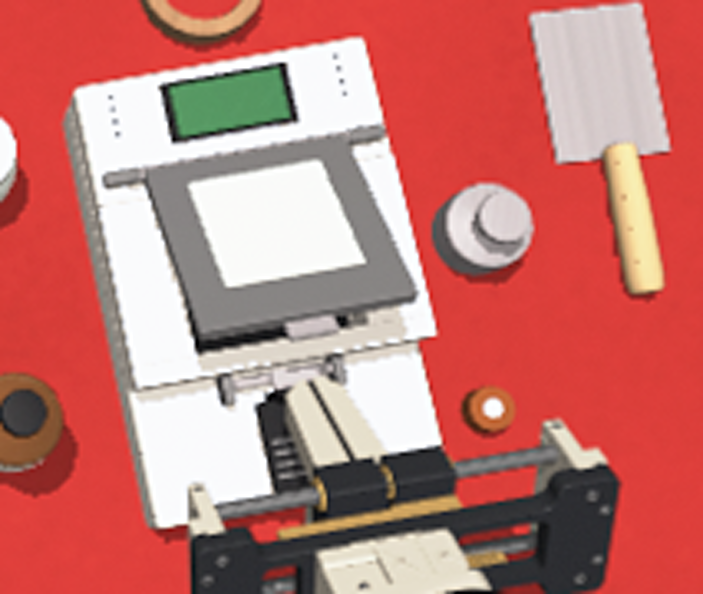

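Tips sit in front of the tongue (tongue at (313,325), tips at (310,385) in the top view). The chamber disc and the things around it are unmoved. Next I go in under the lid.

Emit:
carry_out --steps '[{"xyz": [1.5, 0.3, -0.5], "rot": [0, 0, 0]}, {"xyz": [3, 0.5, -0.6], "rot": [0, 0, 0]}, {"xyz": [4.4, 0.8, -0.6], "rot": [0, 0, 0]}, {"xyz": [4.4, 0.8, -0.6], "rot": [0, 0, 0]}]'

```text
t: 5.0
tool_pos: [0.5361, -0.1788, 0.1101]
orientation: [-1.898, 1.575, -0.65]
force: [-0.3, -1.0, -0.1]
opening: 0.0003
```

```bash
python3 st.py 5 1
```

```text
t 5.1 tcp [ 0.5346 -0.1785  0.109 ] reader tcp [-39.6  -0.2 109. ] tip [-27.6  -0.2  96.9] zdir [ 0.703 -0.001 -0.711] xdir [ 0.002 -1.     0.003]
q [-0.81 -0.29  2.33  0.91  0.84  0.04] F reader [-0.4 -0.7 -0. ]
```

View pics/side5.png

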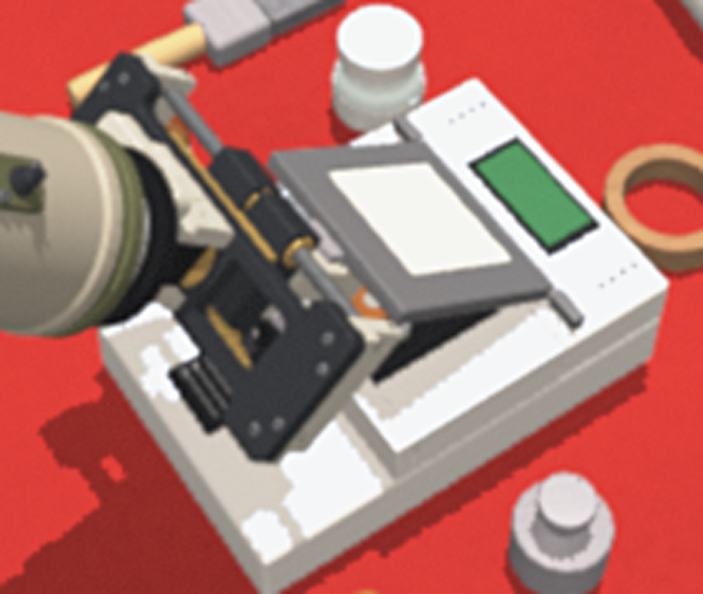

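Emit:
carry_out --steps '[{"xyz": [0.3, 0, 1.2], "rot": [0, 0, 0]}, {"xyz": [0.7, 0.1, 2.2], "rot": [0, 0, 0]}, {"xyz": [1.3, 0.2, 3.1], "rot": [0, 0, 0]}, {"xyz": [2.1, 0.4, 4.0], "rot": [0, 0, 0]}, {"xyz": [2.9, 0.5, 4.8], "rot": [0, 0, 0]}, {"xyz": [3.8, 0.7, 5.4], "rot": [0, 0, 0]}, {"xyz": [3.8, 0.7, 5.4], "rot": [0, 0, 0]}]'

```text
t: 5.8
tool_pos: [0.573, -0.172, 0.1634]
orientation: [-1.895, 1.576, -0.653]
force: [0.8, -0.9, 0.8]
opening: 0.0005
```

```bash
python3 st.py 6 1
```

```text
t 5.9 tcp [ 0.5718 -0.1715  0.1616] reader tcp [-1.700e+00 -1.000e-01  1.616e+02] tip [ 1.020e+01 -1.000e-01  1.495e+02] zdir [ 0.703 -0.001 -0.711] xdir [-0.    -1.     0.002]
q [-0.72 -0.31  2.24  0.82  0.85  0.22] F reader [-0.2  0.  -0.6]
```

View pics/side6.png

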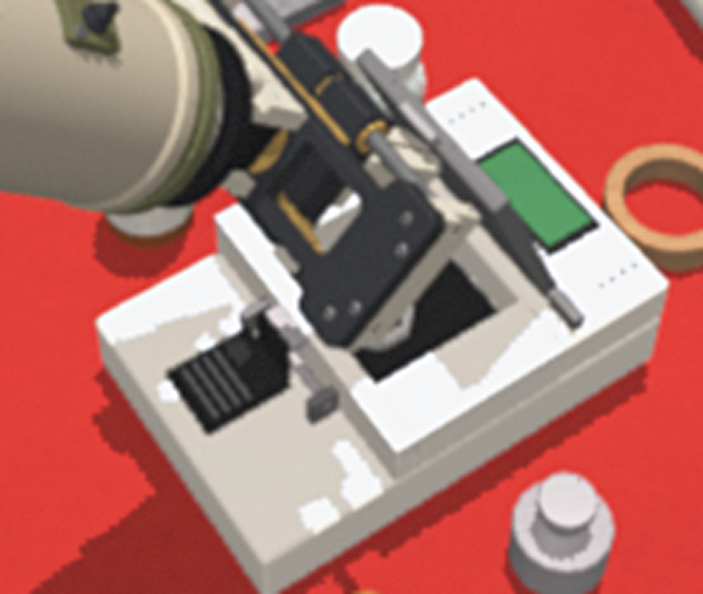

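The lid leans on the fingertips, near upright. I push on past the upright.

Emit:
carry_out --steps '[{"xyz": [1, 0.2, 0.5], "rot": [0, 0, 0]}, {"xyz": [2, 0.4, 0.8], "rot": [0, 0, 0]}, {"xyz": [3, 0.5, 1.1], "rot": [0, 0, 0]}, {"xyz": [4, 0.7, 1.2], "rot": [0, 0, 0]}, {"xyz": [4.8, 0.9, 1.2], "rot": [0, 0, 0]}, {"xyz": [5.6, 1.0, 1.2], "rot": [0, 0, 0]}, {"xyz": [6.2, 1.1, 1.2], "rot": [0, 0, 0]}, {"xyz": [6.2, 1.1, 1.2], "rot": [0, 0, 0]}]'

```text
t: 6.7
tool_pos: [0.6343, -0.1604, 0.1735]
orientation: [-1.895, 1.577, -0.65]
force: [-0.1, 0.1, 0.4]
opening: 0.0008
```

```bash
python3 st.py 7 1
```

```text
t 6.8 tcp [ 0.6337 -0.1606  0.1734] reader tcp [ 61.1  -0.5 173.4] tip [ 73.1  -0.6 161.3] zdir [ 0.703 -0.001 -0.711] xdir [-0.    -1.     0.001]
q [-0.61 -0.17  2.1   0.79  0.78  0.32] F reader [ 0.3 -0.6  0.5]
```

View pics/side7.png

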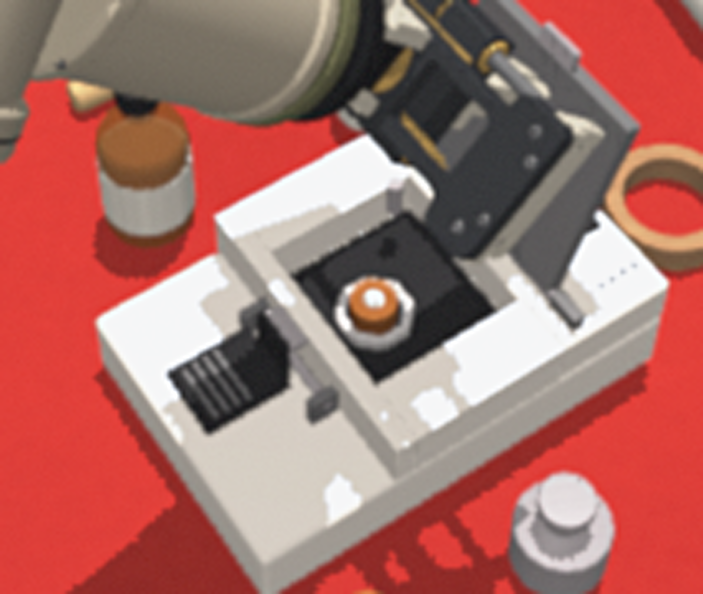

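The lid is past upright and the disc is upright in its seat at (373,305). I retreat along the tool axis.

Emit:
carry_out --steps '[{"xyz": [-1, -0.2, 0.5], "rot": [0, 0, 0]}, {"xyz": [-3, -0.5, 2.5], "rot": [0, 0, 0]}, {"xyz": [-6, -1.1, 5], "rot": [0, 0, 0]}, {"xyz": [-10, -1.8, 9], "rot": [0, 0, 0]}, {"xyz": [-14, -2, 12], "rot": [0, 0, 0]}, {"xyz": [-14, -2, 12], "rot": [0, 0, 0]}, {"xyz": [-14, -2, 12], "rot": [0, 0, 0]}, {"xyz": [-14, -2, 12], "rot": [0, 0, 0]}]'

```text
t: 7.6
tool_pos: [0.4938, -0.1808, 0.2924]
orientation: [-1.894, 1.579, -0.65]
force: [0.9, -0.6, -0.5]
opening: 0.0001
```

```bash
python3 st.py 8 1
```

```text
t 7.7 tcp [ 0.4939 -0.18    0.2914] reader tcp [-79.9   5.7 291.4] tip [-67.9   5.8 279.3] zdir [ 0.702  0.001 -0.712] xdir [-0.    -1.    -0.002]
q [-0.9  -0.65  2.23  0.72  1.23  0.36] F reader [ 0.2  0.6 -0.1]
```

View pics/side8.png

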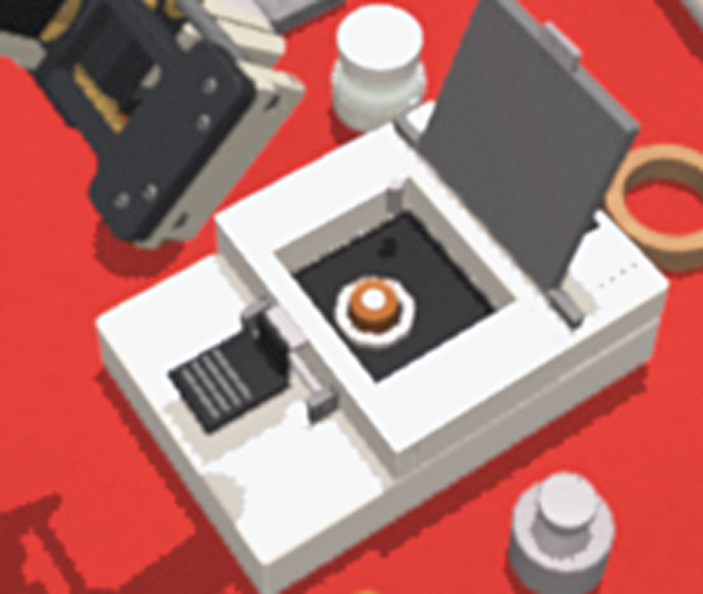

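View pics/top8.png

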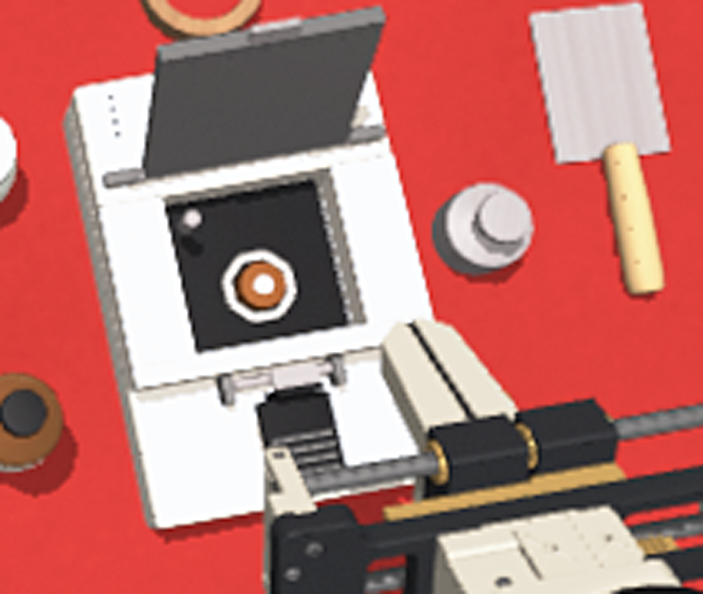

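The lid stands open at the same place as before the retreat (edge corner at (635,125)). The disc is centred in its ring and the tab is up. One numeric check of the lid angle, then I hand in.

```bash
python3 - <<'E'
from h import *
v=np.load("v.npy")
for th in (1.6,1.75,1.92):
    u=np.array([-np.cos(th),0,np.sin(th)]); n=np.array([np.sin(th),0,np.cos(th)])
    P=[np.array([.055,0,.075])+.11*u-.005*n+[0,s*.055,0] for s in(-1,1)]
    for c,o in (("side",(230,260)),("top",(370,160))): print(th,c,((proj(c,r2w(np.array(P),v))-o)*3.3).round(0).tolist())
print(close_job())
E
```

```text
1.6 side [[571.0, 159.0], [425.0, 6.0]]
1.6 top [[409.0, 84.0], [178.0, 126.0]]
1.75 side [[599.0, 144.0], [453.0, -6.0]]
1.75 top [[400.0, 52.0], [170.0, 93.0]]
1.92 side [[630.0, 132.0], [483.0, -16.0]]
1.92 top [[388.0, 18.0], [161.0, 58.0]]
the job is handed in; nothing more can be done
None
```

The chamber is open and the job is handed in, at about 7.7 s of the 45 s allowed. I pressed the tab with closed fingertips (about 6–7 N), which sprang the lid to about 0.5 rad. I then put the tilted fingertips under its free edge, swept it past upright, and backed off into free air.

**Last checks:**
- **Lid:** its edge corners sit within about 5 pixels (in the enlarged pictures) of where a 1.92 rad lid should appear. That is well clear of the 1.75 rad position, and the lid did not move when I retreated.
- **Disc and tab:** in the last pictures the disc stands upright in its ring and the tab looks sprung back. I judged both by eye and did not measure them.
- **Surroundings:** the weight, jar, bottle, tape and spatula look unmoved. The brush and the second resin disc were mostly out of view in the last pictures, though the arm never worked near them.
- **Robot:** the force reading was down to noise after the retreat.

**Disagreements:**
- The two cameras disagreed on the reader's heading by about 0.013 rad. I used the joint fit, which left about 1 pixel of error.
- While pressing, the tool also felt about 7 N pushing it back horizontally, probably the tab's catch leaning on the fingers. It went away once I backed off.

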